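Weigh the salami in its carrier

TASK

Pick up the white-painted wooden carrier by its bow handle and, before taking it over to the scale, tilt it so that the loose salami rolls away from the end and settles for a second or two in the middle of the carrier, under the handle. Carry it over like that, hold it up over the kitchen scale with the salami steady in the middle for three seconds, then set the carrier down gently, centred and square on the scale's platform with the salami still in the middle, and let go. Never touch the salami, never let it leave the carrier, never tip the carrier steeply, and leave the bowl and oil bottle alone.

Things in the scene. Friction and masses are not known exactly. Their poses are not given: they have to be found in the camera images.
- carrier: Flat-bottomed white-painted wooden carrier, 0.42 kg, flat on the table at the start. Origin: centre of its underside. Its x is its long side (360 mm), y its short side (260 mm; 284 mm over the handle posts), z up. Two posts (30 mm along x, 12 mm thick) rise outside the side walls at x = 0 and carry a straight bar across, over the middle.
- carrier_floor (a point): Middle of the carrier's smooth flat floor, on its upper face, 10 mm above the underside; same axes. Inner faces of the end walls at x = +-172 mm, of the side walls at y = +-122 mm; walls 8 mm thick, rising 20 mm above this floor. The salami is to lie over this point: its centre is then 28 mm above it.
- carrier_handle (a point): Centre of the handle bar, over the carrier's middle, 120 mm above the underside; same axes. The bar runs along the carrier's y, is 20 mm wide along x (grip it across this width, from above), 24 mm high, with 260 mm free between the posts.
- salami: Hard dry salami: round bar, domed ends, diameter 56, length 180 mm, 0.40 kg (+-20 %). Origin: its centre; own y = long axis, x and z turn as it rolls. Lies across the carrier (along its y) near its -x end. Rolls along the carrier's x, downhill, at about 6.6 m/s2 per rad of slope, less 0.03 m/s2 rolling resistance (stays put below about 0.004 rad); does not slide lengthwise at small slopes.
- scale: Kitchen scale fixed to the table, white body 150 mm along its x by 210 mm along its y, steel platform on top. Origin: centre of its underside, z up. Square on it means the carrier's x along the scale's x.
- scale_top (a point): Centre of the scale's flat steel platform, 60 mm above the table; the platform is 140 mm along the scale's x and 200 mm along its y and does not move. The carrier, longer and wider than the platform, stands on it.
- bowl: Bystander: green plastic bowl, 130 mm across, 70 mm high. Origin: centre of its underside.
- oil: Bystander: bottle of oil, 76 mm in diameter, 235 mm high. Origin: centre of its underside.

How it is judged:
By the outcome, as a careful person would: the job done as asked, in the order asked, and still so for the second after the job is handed in, with the robot touching nothing.
It also fails if it takes over 67 s, if anything falls off the work surface, if the arm or the gripper's body presses on something with over 40 N, if the wrist force passes 120 N, or if a joint passes its speed limit or range.

ROBOT

A 7-joint arm with a two-finger parallel gripper is mounted at the origin on the work surface. World frame = base frame: x ahead of the robot, y to its left, z up, the work surface at z = 0. Lengths are in m, angles in degrees, forces in N, time in s.
With the tool pointing down it reaches from about 0.425 to 0.875 m from the base axis. Payload 4.7 kg.
Tool frame: the origin (TCP) lies at the very end of the fingers, on their centre line; the grasp point (between the pads) lies 19 mm behind it; z points along the fingers, y is the line along which they close (so a half turn about z gives the same grasp; the last joint's range is limited). The gripper opens to 87 mm and grips with 3 to 60 N. Pads are 19 mm wide; open, the fingers measure 117 mm over their backs; the gripper's body (75 mm by 190 mm) begins 51 mm behind the grasp point.
Start: joints at [-72.015, 18.392, -4.016, 83.108, 1.295, 78.541, -3.26], TCP at [0.192, 0.621, 0.223] pointing down, gripper open.
Joint ranges: [-163.93, 163.93], [-17.29, 119.83], [-79.2, 71.16], [3.27, 140.29], [-89.18, 269.18], [5.43, 117.66], [-154.24, 154.24]. Speed limits (degrees/s): [147.25, 147.25, 180, 180, 180, 180, 180].

INTERFACE

Orientations are given as [roll, pitch, yaw] about the fixed x, y, z axes, in that order (R = Rz(yaw) Ry(pitch) Rx(roll)).
In Python, from cell import get_obs, cams, ticket, finder gives the robot as it stands.
- The arm moves only by the shell command python3 -m creep 'ROWS' [FORCE]. ROWS is text: rows parted by semicolons, each of 5 numbers parted by spaces: the shift along the world's x, y, z in m, then the turn about the world's z in degrees, then the finger opening in m, from 0 to 0.087. A call has 1 to 8 rows; each row shifts and turns the commanded pose from where the row before left it; what a row does not reach is not made up. A row lasts 1/8 s, in which the tool goes at most 62.5 mm and 10.7 degrees, less where a joint would pass 70% of its speed; a pose out of reach is approached as far as the arm can. A call with a gripper value outside its range is refused whole. The fingers move at their own pace and stop on an object; FORCE is the grip in N (left out, the last holds). Time passes only in rows, so rows that do not move let the fingers close. It gives the time, the measured TCP pose, the force, the opening and the grip force at its end, in the units of the state.
- get_obs(): the state, without advancing time (a new reading comes with each control period).
- cams.read_camera(name): name is "side" or "top" or "wrist"; returns the picture (480x640x3 uint8, red, green, blue); there is no depth.
- cams.calibration(name): a dict with "fx", "fy", "cx", "cy" (pixels), "extrinsics" (4x4, takes a point from world to camera coordinates). Camera axes: x right, y down, z forward; pixel columns grow to the right and rows downward; lengths in m; the calibration is good to about 2 mm. A picture is of the moment at which its call begins: read the wrist's pose just before it. calibration takes no time and is no camera call; for the wrist camera it gives the pose at the moment of the call.
- ticket.sign_off(): hands the job in; it is judged then, once.
Trained networks look in the newest picture that a camera, given by its name, has taken for a name from the list of things; names that differ only in an ending like _2 or _b are one class to them, and where a whole thing is asked for, a point or a joint stands for the part that bears it (a point fixed in the world has none). Each returns a list of dicts, best first, with "p" (0 to 1); they miss things now and then, are a little off and sometimes report something else, mostly with a low value. They report only what shows in the picture. A call takes as long as a camera call.
- finder.masks_of(name, camera): "mask" (480x640 bool, what is visible of it) and "xy" ([column, row] in pixels, amid what is visible of it).
- finder.tip_of(name, camera): "xy" ([column, row] in pixels: a listed point, or the origin of a listed thing).
The state is a dict: "time_s": time; "qpos": joint angles; "joint_velocities": joint speeds; "effort": joint torques, N m; "tool_pos": TCP position; "tool_rot": TCP orientation; "force": force on the tool from outside, world axes, zero at the start; "wrist_torque": the same for the moment, N m; "grip_width": finger opening in m; "grasp_force": force on a finger pad.
Only numpy, scipy, OpenCV 4.12 (cv2) and the standard library are available. Lean on these libraries where they do the work, as an engineer would, in place of code of your own. Each camera call takes 0.05 s, during which the arm holds its last target. There are 200 camera calls.

## Working session

There is one attempt and no reset: what is moved stays moved. The work goes in short steps, Python scripts to look and compute and a shell command to move; the robot and the scene stay as the last step left them, time stands still between calls to the robot, and variables do not carry over. Pictures are saved under pics/ and viewed, at most 10 in all, crops included, and the job is handed in when it is done.

```bash
mkdir -p pics; ls
cat > h.py <<'E'
import numpy as np, cv2
from cell import get_obs, cams, ticket, finder
def ray(c,xy):
    k=cams.calibration(c); E=np.array(k["extrinsics"]); R,t=E[:3,:3],E[:3,3]
    d=R.T@np.array([(xy[0]-k["cx"])/k["fx"],(xy[1]-k["cy"])/k["fy"],1]); return -R.T@t,d
def at_z(c,xy,z):
    o,d=ray(c,xy); return o+d*(z-o[2])/d[2]
def proj(c,P):
    k=cams.calibration(c); p=np.array(k["extrinsics"])@np.append(P,1)
    return np.array([k["fx"]*p[0]/p[2]+k["cx"],k["fy"]*p[1]/p[2]+k["cy"]])
def save(c,n):
    im=cams.read_camera(c); cv2.imwrite(f"pics/{n}.png",im[:,:,::-1]); return im
E
python3 - <<'E'
from h import *
np.set_printoptions(precision=4,suppress=True)
print(get_obs())
save("top","t0"); save("side","s0")
for c in("top","side"):
    print(c,ray(c,(320,240)))
    for n,z in [("carrier",0),("carrier_handle",.12),("carrier_floor",.01),("salami",.038),("scale",0),("scale_top",.06),("bowl",0),("oil",0)]:
        for r in finder.tip_of(n,c)[:2]: print(n,np.round(r["xy"],1),round(float(r["p"]),2),at_z(c,r["xy"],z))
E
```

```text
pics
{'time_s': 0.0, 'qpos': array([-72.0127,  18.4399,  -4.0178,  83.1769,   1.2978,  78.54  ,
        -3.2588]), 'joint_velocities': array([ 0.0423, -0.0883, -0.0107, -0.0557, -0.0656,  0.0195, -0.0973]), 'effort': array([ -0.0004, -49.1283,  -0.404 , -31.2537,  -0.064 ,   0.0437,
         0.0002]), 'tool_pos': array([0.1919, 0.6204, 0.2214]), 'tool_rot': array([-179.8886,    0.0078,  162.8264]), 'force': array([-1.2327,  0.2866, -0.3881]), 'wrist_torque': array([ 0.055 ,  0.0026, -0.0508]), 'grasp_force': 0.0, 'grip_width': 0.08669950251313363}
top (array([0.5184, 0.0149, 1.1185]), array([ 0.0231, -0.0323, -0.9993]))
carrier [207.2 288. ] 0.65 [0.44   0.2169 0.    ]
carrier_handle [196.9 292.4] 0.63 [0.44   0.2144 0.12  ]
carrier_floor [204.8 285.6] 0.91 [0.4457 0.2202 0.01  ]
salami [220.7 330.8] 0.93 [0.3558 0.181  0.038 ]
scale [422.6 270.5] 0.71 [ 0.4812 -0.2419  0.    ]
scale_top [426.9 269.3] 0.93 [ 0.4857 -0.2369  0.06  ]
bowl [318.1 129.6] 0.79 [ 0.7821 -0.0148  0.    ]
oil [249.9 137. ] 0.85 [0.7638 0.1315 0.    ]
side (array([ 0.5287, -0.5824,  0.6939]), array([ 0.0176,  0.7124, -0.7017]))
carrier [275. 215.] 0.94 [0.4447 0.2099 0.    ]
carrier_handle [268.8 169.8] 0.61 [0.4409 0.2206 0.12  ]
carrier_floor [273.5 210.2] 0.64 [0.4419 0.2155 0.01  ]
carrier_floor [275.  212.7] 0.64 [0.4456 0.2065 0.01  ]
salami [237.5 211. ] 0.76 [0.3657 0.184  0.038 ]
salami [417.3 228.7] 0.66 [0.7526 0.1077 0.038 ]
scale [290.4 399.6] 0.57 [ 0.4848 -0.2431  0.    ]
scale_top [289.  381.1] 0.9 [ 0.4862 -0.2427  0.06  ]
bowl [436.  283.6] 0.64 [ 0.7726 -0.0129 -0.    ]
bowl [288.6 398.4] 0.5 [ 0.4819 -0.2409  0.    ]
oil [417.  232.2] 0.6 [0.7627 0.1365 0.    ]
```

View pics/t0.png

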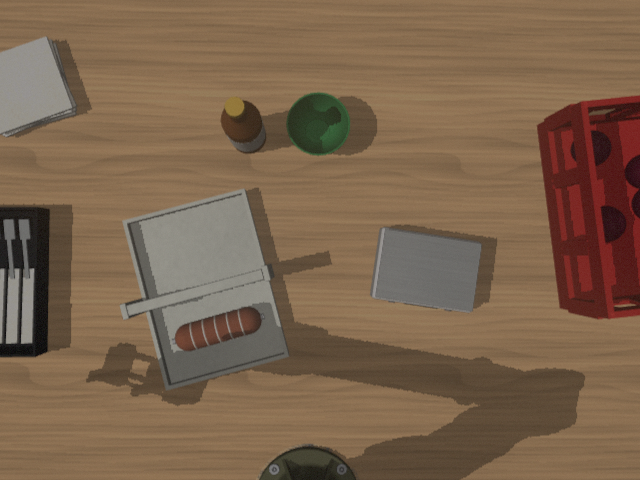

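View pics/s0.png

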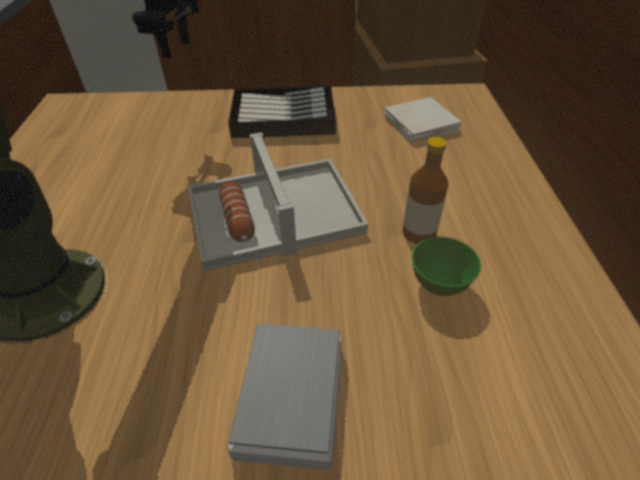

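Run:
```python
from h import *
np.set_printoptions(precision=4,suppress=True)
cams.read_camera("top")
def rect(n,z):
    m=finder.masks_of(n,"top")[0]["mask"].astype(np.uint8)
    c=max(cv2.findContours(m,0,2)[0],key=cv2.contourArea)[:,0,:]
    P=np.array([at_z("top",p,z)[:2] for p in c],np.float32)
    r=cv2.minAreaRect(P); print(n,r); return
rect("scale",.06); rect("salami",.038)
ang=lambda v:np.degrees(np.arctan2(v[1],v[0]))
C=[at_z("top",p,.03)[:2] for p in [(125,222),(245,191),(287,355),(168,387)]]
print("carrier rim c",np.mean(C,0),"x-dir",ang((C[0]+C[1]-C[2]-C[3])),"y-dir",ang(C[0]+C[3]-C[1]-C[2]))
H=[at_z("top",p,.132)[:2] for p in [(126.5,310.5),(268,271.5)]]
print("bar",np.mean(H,0),ang(H[0]-H[1]),np.linalg.norm(H[0]-H[1]))
S=[at_z("top",p,.06)[:2] for p in [(381,229),(481,241),(473,311),(373,296)]]
print("scale",np.mean(S,0),ang(S[0]+S[1]-S[2]-S[3]),ang(S[0]+S[3]-S[1]-S[2]))
```

```text
scale ((0.48421433568000793, -0.2342895269393921), (0.21475152671337128, 0.15152864158153534), 82.49977111816406)
salami ((0.35992997884750366, 0.1874237209558487), (0.05828282609581947, 0.19287189841270447), 17.13289451599121)
carrier rim c [0.4415 0.2131] x-dir 15.450365111329393 y-dir 105.29623006618182
bar [0.4437 0.2108] 105.94194598999773 0.2718444868187555
scale [ 0.4859 -0.2374] -6.601314405424841 82.8901294771452
```

```bash
python3 -m creep '.031 -.051 0 -7.2 .087;.031 -.051 0 -7.2 .087;.031 -.051 0 -7.2 .087;.031 -.051 0 -7.2 .087;.031 -.051 0 -7.2 .087;.031 -.051 0 -7.2 .087;.031 -.051 0 -7.2 .087;.031 -.051 0 -7 .087' 50
python3 -m creep '0 0 0 0 .087;0 0 0 0 .087;-.04 -.01 0 0 .087;-.04 -.01 0 0 .087;-.04 -.01 0 0 .087;0 0 0 0 .087;0 0 0 0 .087;0 0 0 0 .087'; python3 -c "
from cell import *
print(get_obs()['qpos'])"
```

```text
time_s: 2.05
tool_pos: [0.4408, 0.2113, 0.223]
tool_rot: [179.9, -0.0, 105.2]
force: [1.4, 0.1, 0.5]
grip_width: 0.0869
grasp_force: 0.0
time_s: 3.05
tool_pos: [0.3207, 0.1836, 0.2234]
tool_rot: [179.9, -0.1, 105.4]
force: [0.3, -0.4, -0.2]
grip_width: 0.087
grasp_force: 0.0
[-42.67517231 -17.2358385    7.13898671 118.79384694   2.1456019
  78.20538119 -20.84062267]
```

```bash
python3 -m creep '-.03 -.008 0 0 .087;-.03 -.008 0 0 .087;0 0 0 0 .087;0 0 0 0 .087'; python3 -c "
from cell import *
print(get_obs()['qpos'])"
```

```text
time_s: 3.55
tool_pos: [0.2855, 0.1844, 0.2019]
tool_rot: [-176.7, 0.5, 105.5]
force: [0.2, -0.5, 0.0]
grip_width: 0.0872
grasp_force: 0.0
[-3.95951613e+01 -1.72347282e+01  2.51321671e+00  1.21451496e+02
 -3.47041549e-02  7.89723075e+01 -2.16906312e+01]
```

```bash
python3 -m creep '.04 .007 .02 0 .087;.04 .007 0 0 .087;.04 .007 0 0 .087;.037 .008 0 0 .087;0 0 0 0 .087;0 0 0 0 .087'
python3 - <<'E'
from h import *
np.set_printoptions(precision=4,suppress=True)
o=get_obs(); print(o["qpos"],o["tool_pos"],o["tool_rot"])
save("wrist","w0")
for n,z in [("carrier_handle",.12),("carrier_floor",.01),("salami",.038)]:
    for r in finder.tip_of(n,"wrist")[:1]: print(n,r,at_z("wrist",r["xy"],z))
E
```

```text
time_s: 4.3
tool_pos: [0.4414, 0.2131, 0.2213]
tool_rot: [-176.6, 0.5, 105.5]
force: [-0.3, -0.2, 0.6]
grip_width: 0.087
grasp_force: 0.0
[-37.1436   1.5277   8.6528 102.9156  -0.5026  78.9948 -12.8657] [0.4414 0.2131 0.2213] [-176.6079    0.5107  105.5257]
carrier_handle {'xy': [328.0, 239.0], 'p': 0.55} [0.442  0.2138 0.12  ]
carrier_floor {'xy': [328.0, 208.9], 'p': 0.64} [0.4385 0.2134 0.01  ]
salami {'xy': [251.7, 216.0], 'p': 0.81} [0.3618 0.1894 0.038 ]
```

View pics/w0.png

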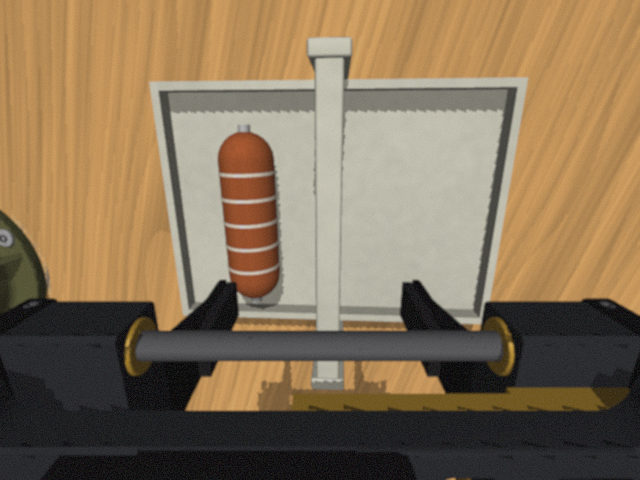

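The wrist picture shows the bar (x≈328) between the open fingers, with the salami at column 248, left of it. Pushing past the inner reach limit tilts the tool, and that tilt stays commanded. Pushing past the upper limit should tilt it back, so I'll level the tool that way.

```bash
python3 -m creep '0 0 .06 0 .087;0 0 .06 0 .087;0 0 .06 0 .087;0 0 .06 0 .087;0 0 .05 0 .087;0 0 .03 0 .087;0 0 .01 0 .087;0 0 .01 0 .087'; python3 -c "
from cell import *
print(get_obs()['qpos'])"
```

```text
time_s: 5.5
tool_pos: [0.4415, 0.2126, 0.5587]
tool_rot: [-176.7, 0.5, 105.5]
force: [1.2, -0.8, 0.3]
grip_width: 0.0868
grasp_force: 0.0
[-39.04783287   5.04891365  11.8868203   60.75768847  -1.38188541
 117.60406667 -12.31043183]
```

```bash
for i in 1; do python3 -m creep '0 0 .01 0 .087;0 0 .01 0 .087;0 0 0 0 .087' | grep tool; done; python3 -c "
from cell import *
o=get_obs();print(o['qpos'],o['tool_rot'])"
```

```text
tool_pos: [0.4407, 0.2125, 0.566]
tool_rot: [-177.6, 0.3, 105.5]
[-47.48250729   4.57425872  21.24574581  60.54821851  -2.03257639
 117.59141766 -11.68875314] [-177.59759556    0.30958462  105.48490339]
```

```bash
python3 -m creep '0 0 .01 0 .087;0 0 .01 0 .087;0 0 .01 0 .087;0 0 .01 0 .087;0 0 0 0 .087' | grep tool; python3 -c "
from cell import *
o=get_obs();print(o['qpos'],o['tool_rot'])"
```

```text
tool_pos: [0.4398, 0.212, 0.5819]
tool_rot: [-179.5, -0.1, 105.5]
[-56.36951323   3.81871295  30.75821553  59.57332476  -2.38848574
 117.60599737 -11.28749293] [-1.79496208e+02 -7.66431794e-02  1.05469577e+02]
```

```bash
python3 -m creep '0 0 .01 0 .087;0 0 0 0 .087' | grep tool; python3 -m creep '.0 0 -.06 0 .087;0 0 -.06 0 .087;0 0 -.06 0 .087;0 0 -.06 0 .087;0 0 -.06 0 .087;0 0 -.05 0 .087;0 0 0 0 .087'; python3 -c "
from cell import *
o=get_obs();print(o['qpos'],o['tool_rot'],o['tool_pos'])"
```

```text
tool_pos: [0.4397, 0.2119, 0.5857]
tool_rot: [-180.0, -0.2, 105.5]
time_s: 7.62
tool_pos: [0.4372, 0.2105, 0.232]
tool_rot: [-179.5, 0.0, 105.5]
force: [-0.5, 0.1, 0.6]
grip_width: 0.0871
grasp_force: 0.0
[-59.68316045  -2.88938017  30.1512995  105.53785662   1.37425835
  77.45393327 -14.42178646] [-1.79498929e+02  1.32189730e-02  1.05452278e+02] [0.43722594 0.2104876  0.23203626]
```

```bash
python3 -m creep '.005 .0025 -.04 0 .087;0 0 -.04 0 .087;0 0 -.03 0 .087;0 0 -.021 0 .087;0 0 0 0 .087;0 0 0 0 .04;0 0 0 0 .02;0 0 0 0 .01' 60;python3 -m creep '0 0 0 0 .01;0 0 0 0 .01;0 0 0 0 .01'; python3 -c "
from cell import *
o=get_obs();print(o['qpos'],o['tool_rot'],o['tool_pos'])"
```

```text
time_s: 8.62
tool_pos: [0.4452, 0.2148, 0.1053]
tool_rot: [180.0, -0.2, 105.5]
force: [-0.9, -0.6, 0.1]
grip_width: 0.0644
grasp_force: 0.0
time_s: 9.0
tool_pos: [0.4446, 0.2144, 0.1043]
tool_rot: [-179.9, -0.1, 105.5]
force: [0.9, 0.1, 1.1]
grip_width: 0.0347
grasp_force: 0.0
[-58.55010739   4.87475454  31.34912104 114.14003124  -3.06265281
  61.7873358  -10.37844517] [-1.79908502e+02 -1.49063002e-01  1.05462970e+02] [0.44461859 0.21439847 0.10432551]
```

```bash
python3 -m creep '0 0 -.003 0 .01;0 0 0 0 .01;0 0 0 0 .01;0 0 0 0 .01'; python3 -c "
from cell import *
o=get_obs();print(o['tool_rot'],o['tool_pos'],o['wrist_torque'])"
```

```text
time_s: 9.5
tool_pos: [0.4438, 0.2141, 0.1008]
tool_rot: [-179.8, -0.1, 105.5]
force: [-2.8, -1.4, -1.9]
grip_width: 0.0195
grasp_force: 60.0
[-1.79807404e+02 -1.29814704e-01  1.05471388e+02] [0.4437942 0.2141332 0.1007553] [-0.21840954  0.64700842  0.03904492]
```

```bash
cat >> h.py <<'E'
def sal(cs=("top","side")):
    for c in cs:
        cams.read_camera(c); o=get_obs(); p=o["tool_pos"]; a=np.radians(o["tool_rot"][2]-90)
        tau=(np.radians(o["tool_rot"][0])%(2*np.pi))-np.pi
        u=np.array([np.cos(a),np.sin(a),0]); v=np.array([-u[1],u[0],0])
        x=u*np.cos(tau)-np.array([0,0,np.sin(tau)]); n=np.cross(x,v)
        P=p+.019*n-.082*n
        for r in finder.tip_of("salami",c)[:1]:
            oo,d=ray(c,r["xy"]); q=oo+d*((P-oo)@n)/(d@n)-P
            print(c,"t",round(o["time_s"],2),"p",round(float(r["p"]),2),"salami x,y rel mm",np.round([q@x*1e3,q@v*1e3],1),"tilt",round(float(np.degrees(tau)),2),"pos",np.round(p,4))
    o=get_obs(); print("q",np.round(o["qpos"],1),"F",np.round(o["force"],1),"rot",np.round(o["tool_rot"],2))
E
python3 -m creep '0 0 .005 0 .01;0 0 .01 0 .01;0 0 .02 0 .01;0 0 .03 0 .01;0 0 .03 0 .01;0 0 .02 0 .01;0 0 .01 0 .01;0 0 0 0 .01'
python3 - <<'E'
from h import *
sal(); save("side","s1")
E
```

```text
time_s: 10.5
tool_pos: [0.4452, 0.2145, 0.2268]
tool_rot: [-180.0, -0.2, 105.4]
force: [0.4, -0.5, -8.7]
grip_width: 0.0196
grasp_force: 60.1
top t 10.55 p 0.94 salami x,y rel mm [-97.8  -4.7] tilt 0.1 pos [0.4446 0.2143 0.2259]
side t 10.65 p 0.74 salami x,y rel mm [-92.6  -4. ] tilt 0.18 pos [0.4441 0.2141 0.2253]
q [-59.8  -1.8  30.7 105.4   0.8  76.3 -13.9] F [ 0.3  0.2 -8.7] rot [-1.7982e+02 -1.0000e-01  1.0546e+02]
```

View pics/s1.png

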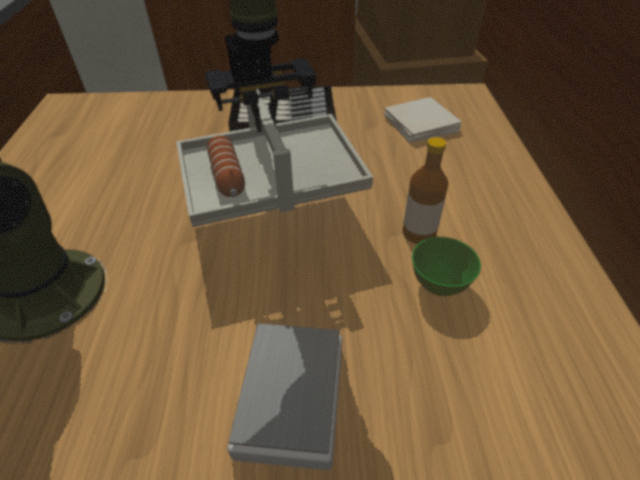

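```bash
python3 -m creep '-.003 -.001 .01 0 .01;-.006 -.002 .015 0 .01;-.006 -.002 .015 0 .01;-.006 -.002 .015 0 .01;-.006 -.002 .015 0 .01;-.006 -.002 .015 0 .01;-.006 -.002 .015 0 .01;-.006 -.002 .015 0 .01'
python3 - <<'E'
from h import *
sal()
E
```

```text
time_s: 11.75
tool_pos: [0.3993, 0.1993, 0.3424]
tool_rot: [-179.9, -0.2, 105.5]
force: [0.7, -0.8, -7.8]
grip_width: 0.0195
grasp_force: 60.1
top t 11.8 p 0.89 salami x,y rel mm [-95.2  -6. ] tilt -0.03 pos [0.3992 0.1995 0.3445]
side t 11.9 p 0.67 salami x,y rel mm [-91.4   5.5] tilt -0.03 pos [0.4    0.1997 0.3423]
q [-61.2 -10.7  27.   99.4   4.7  90.2 -19.1] F [-0.4  0.2 -7.7] rot [-1.7996e+02 -1.6000e-01  1.0547e+02]
```

```bash
python3 -m creep '-.003 -.001 .01 0 .01;-.006 -.002 .01 0 .01;-.008 -.002 .01 0 .01;-.008 -.002 .01 0 .01;-.008 -.002 .01 0 .01;-.008 -.002 .01 0 .01;-.008 -.002 0 0 .01;-.008 -.002 0 0 .01'
python3 - <<'E'
from h import *
sal()
E
```

```text
time_s: 12.95
tool_pos: [0.342, 0.1844, 0.4012]
tool_rot: [-179.9, -0.1, 105.5]
force: [-0.0, -0.0, -8.2]
grip_width: 0.0196
grasp_force: 60.1
top t 13.0 p 0.7 salami x,y rel mm [-98.9  -8.4] tilt 0.16 pos [0.3409 0.1843 0.4012]
side t 13.1 p 0.96 salami x,y rel mm [-104.2  -11.3] tilt 0.08 pos [0.3425 0.1842 0.4011]
q [-55.5 -16.8  17.6  97.8   4.9  98.2 -22.6] F [ 0.2  1.  -7.6] rot [-1.7993e+02 -1.3000e-01  1.0542e+02]
```

```bash
python3 -m creep '-.01 -.003 0 0 .01;-.01 -.003 0 0 .01;0 0 0 0 .01'
python3 - <<'E'
from h import *
sal()
E
```

```text
time_s: 13.52
tool_pos: [0.3268, 0.1766, 0.4023]
tool_rot: [179.9, -0.1, 105.1]
force: [0.5, -0.9, -7.8]
grip_width: 0.0196
grasp_force: 60.2
top t 13.57 p 0.67 salami x,y rel mm [-116.    -5.5] tilt -0.06 pos [0.3267 0.1773 0.4023]
side t 13.68 p 0.64 salami x,y rel mm [-112.3  -18.8] tilt -0.02 pos [0.3259 0.1789 0.4022]
q [-34.7 -17.2   1.4  98.8   0.2  98.3 -17.7] F [ 0.4  0.4 -8.3] rot [179.99  -0.23 105.55]
```

```bash
python3 -m creep '-.01 -.003 0 0 .01;-.01 -.003 0 0 .01;-.01 -.003 0 0 .01;0 0 0 0 .01'
python3 - <<'E'
from h import *
sal(); save("side","s2");
E
```

```text
time_s: 14.22
tool_pos: [0.3127, 0.1807, 0.4056]
tool_rot: [-178.9, 0.0, 105.6]
force: [0.4, 0.7, -8.0]
grip_width: 0.0193
grasp_force: 60.2
top t 14.28 p 0.38 salami x,y rel mm [13.1 -6.9] tilt 1.07 pos [0.3128 0.1806 0.4055]
side t 14.38 p 0.79 salami x,y rel mm [-124.5  -12. ] tilt 1.07 pos [0.3129 0.1803 0.4055]
q [-23.4 -17.2  -7.6  98.4  -2.5  99.7 -15.5] F [-0.  -0.9 -7.1] rot [-1.7892e+02  7.0000e-02  1.0556e+02]
```

View pics/s2.png

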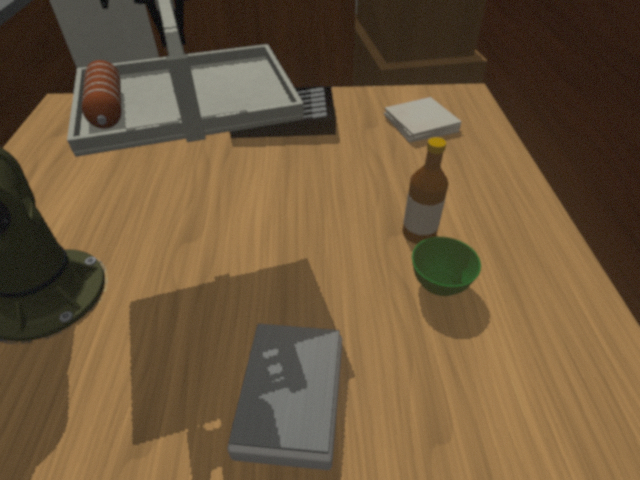

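```bash
cat >> h.py <<'E'
def pnp(c,px,pts):
    k=cams.calibration(c); K=np.array([[k["fx"],0,k["cx"]],[0,k["fy"],k["cy"]],[0,0,1.]])
    ok,rv,tv=cv2.solvePnP(np.array(pts,float),np.array(px,float),K,None)
    E=np.array(k["extrinsics"]); R=E[:3,:3].T@cv2.Rodrigues(rv)[0]; t=E[:3,:3].T@(tv[:,0]-E[:3,3])
    print("carrier pos",np.round(t,3),"x slope deg (+ = +x down)",round(float(np.degrees(-np.arcsin(R[2,0]))),2),"y slope",round(float(np.degrees(-np.arcsin(R[2,1]))),2),"yaw",round(float(np.degrees(np.arctan2(R[1,0],R[0,0]))),2))
E
python3 - <<'E'
from h import *
# rim top corners near-left, near-right, far-right, far-left ; check on the initial side pic too
pts=[(-.18,-.13,.03),(.18,-.13,.03),(.18,.13,.03),(-.18,.13,.03)]
im=cv2.imread("pics/s2.png"); 
for n in("s0","s1","s2"):
    cv2.imwrite(f"pics/{n}c.png",0) if 0 else None
pnp("side",[(78,138.5),(303,99.5),(265,45.5),(77.5,92)],pts)
pnp("side",[(205,264),(364,224),(331,162),(191,184)],pts)
pnp("side",[(194,213),(368.5,181.5),(330,118.5),(179,153)],pts)
E
python3 -c "
import cv2,numpy as np
a=cv2.imread('pics/s2.png')[30:160,60:320];b=cv2.imread('pics/s0.png')[130:275,175:375]
cv2.imwrite('pics/crop.png',np.vstack([cv2.resize(a,(780,390)),cv2.resize(b,(290,210))[:, :].repeat(1,1) if 0 else cv2.copyMakeBorder(cv2.resize(b,(290,210)),0,0,0,490,0)]))"
```

```text
carrier pos [0.313 0.192 0.288] x slope deg (+ = +x down) -1.27 y slope 5.48 yaw 19.47
carrier pos [ 0.442  0.244 -0.028] x slope deg (+ = +x down) -0.21 y slope -1.95 yaw 14.9
carrier pos [0.443 0.244 0.091] x slope deg (+ = +x down) -0.47 y slope 2.58 yaw 15.84
```

View pics/crop.png

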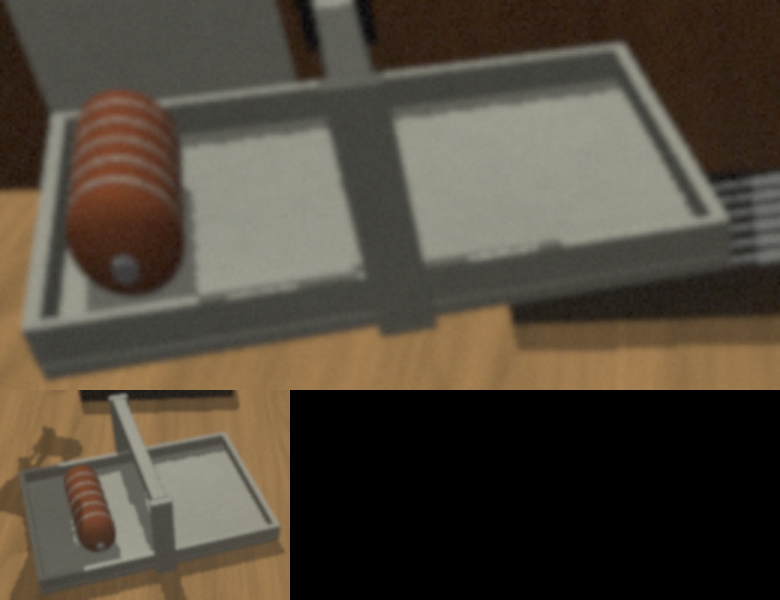

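```bash
cat >> h.py <<'E'
from scipy.optimize import least_squares
from scipy.spatial.transform import Rotation as Ro
def fit(c,px,pts,H,yaw0):
    f=lambda q:np.concatenate([proj(c,np.array(H)+q[3:]+Ro.from_euler("ZYX",[yaw0+q[0],q[1],q[2]],degrees=True).apply(np.array(p)-[0,0,.12]))-u for u,p in zip(px,pts)]+[q[3:]/.003,q[:3]/6])
    r=least_squares(f,np.zeros(6)); print("dyaw, +x-down, roll",np.round(r.x[:3],2),"shift",np.round(r.x[3:],4),"res",round(float(np.sqrt(np.mean(r.fun[:8]**2))),2))
E
python3 - <<'E'
from h import *
pts=[(-.18,-.13,.03),(.18,-.13,.03),(.18,.13,.03),(-.18,.13,.03)]
fit("side",[(68.3,140),(302.3,102.3),(268.3,44.3),(78.3,67.7)],pts,[.3129,.1805,.4245],15.5)
fit("side",[(205,264),(364,224),(331,162),(191,184)],pts,[.4425,.2135,.12],15.5)
fit("side",[(194,213),(368.5,181.5),(330,118.5),(179,153)],pts,[.4445,.2142,.245],15.5)
E
```

```text
dyaw, +x-down, roll [-0.16  0.02 -0.19] shift [ 0.001   0.0027 -0.001 ] res 0.53
dyaw, +x-down, roll [-0.37  0.03  0.88] shift [ 0.0028  0.004  -0.0067] res 2.34
dyaw, +x-down, roll [ 0.84  0.06 -3.37] shift [ 0.0003  0.0055 -0.0121] res 3.52
```

```bash
python3 -m creep '-.01 -.003 0 0 .01;-.01 -.003 0 0 .01;-.01 -.003 0 0 .01;0 0 0 0 .01'
python3 - <<'E'
from h import *
sal(["side"])
E
```

```text
time_s: 14.98
tool_pos: [0.3019, 0.1821, 0.4092]
tool_rot: [-177.7, 0.4, 105.5]
force: [-0.2, -0.3, -7.8]
grip_width: 0.0193
grasp_force: 60.2
side t 15.03 p 0.82 salami x,y rel mm [-119.4   -5.9] tilt 2.26 pos [0.3021 0.1819 0.4091]
q [-24.4 -17.2  -7.6  98.   -2.6 101.3 -16.6] F [ 0.3 -0.4 -8. ] rot [-177.73    0.4   105.48]
```

```bash
python3 -m creep '0 0 .03 0 .01;0 0 .05 0 .01;0 0 .04 0 .01;0 0 .01 0 .01'
python3 - <<'E'
from h import *
sal()
E
```

```text
time_s: 15.58
tool_pos: [0.3026, 0.1821, 0.5411]
tool_rot: [-178.0, 0.3, 105.5]
force: [-0.3, 0.0, -8.1]
grip_width: 0.0192
grasp_force: 60.1
side t 15.72 p 0.72 salami x,y rel mm [-87.9  -5.3] tilt 2.36 pos [0.3021 0.1818 0.5379]
q [-24.5 -12.8  -7.6  79.7  -2.1 115.3 -17.3] F [-0.1 -0.5 -7.9] rot [-177.58    0.44  105.47]
```

```bash
python3 -m creep '0 0 .02 0 .01;0 0 .02 0 .01;0 0 .02 0 .01'
python3 - <<'E'
from h import *
sal()
E
```

```text
time_s: 16.15
tool_pos: [0.307, 0.1846, 0.5721]
tool_rot: [-179.3, -0.0, 105.4]
force: [0.5, -0.6, -7.4]
grip_width: 0.0196
grasp_force: 60.1
q [-16.9 -11.6 -13.3  74.2  -3.2 117.6 -15.9] F [-0.2  0.  -8.4] rot [-1.7932e+02 -6.0000e-02  1.0545e+02]
```

Run:
```python
from h import *
sal(["wrist"]); save("wrist","w1"); sal(["wrist"])
```

```text
wrist t 16.4 p 0.92 salami x,y rel mm [-38.2  -2. ] tilt 0.68 pos [0.3069 0.1848 0.5726]
q [-16.9 -11.5 -13.3  74.2  -3.2 117.6 -15.9] F [ 0.4 -0.7 -8.3] rot [-1.7932e+02 -7.0000e-02  1.0548e+02]
wrist t 16.55 p 0.89 salami x,y rel mm [-28.6  -2.1] tilt 0.66 pos [0.3068 0.185  0.5728]
q [-16.9 -11.5 -13.3  74.2  -3.2 117.6 -15.9] F [ 0.1  0.2 -7.2] rot [-1.7935e+02 -8.0000e-02  1.0549e+02]
```

View pics/w1.png

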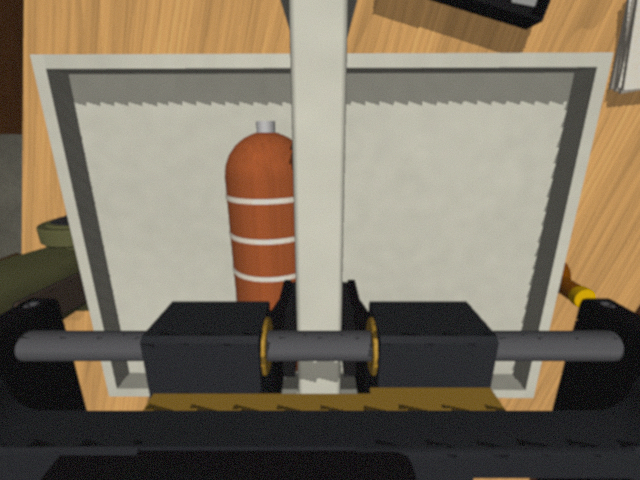

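```bash
python3 -m creep '0 0 .01 0 .01' >/dev/null
python3 - <<'E'
from h import *
sal(["wrist"]);sal(["wrist"])
E
```

```text
wrist t 16.77 p 0.61 salami x,y rel mm [-18.1  -2.6] tilt 0.11 pos [0.3083 0.1859 0.5773]
q [-16.8 -11.5 -13.4  73.6  -3.3 117.6 -15.9] F [-0.1  0.5 -6.9] rot [-179.88   -0.22  105.48]
wrist t 16.88 p 0.98 salami x,y rel mm [-14.5  -1.6] tilt 0.14 pos [0.3082 0.1858 0.5771]
q [-16.8 -11.5 -13.4  73.6  -3.3 117.6 -15.9] F [ 0.3 -0.7 -8.4] rot [-179.84   -0.21  105.47]
```

```bash
python3 -m creep '0 0 0 0 .01;0 0 0 0 .01' >/dev/null
python3 - <<'E'
from h import *
sal(["wrist"]);sal(["wrist"]);sal(["wrist"])
E
```

```text
wrist t 17.23 p 0.87 salami x,y rel mm [-10.1  -1.1] tilt 0.17 pos [0.3082 0.1857 0.5768]
q [-16.8 -11.5 -13.4  73.6  -3.3 117.6 -15.9] F [-0.4  0.3 -7.1] rot [-179.82   -0.2   105.47]
wrist t 17.32 p 0.59 salami x,y rel mm [-12.5  -3.3] tilt 0.17 pos [0.3083 0.1857 0.5768]
q [-16.8 -11.5 -13.4  73.6  -3.2 117.6 -15.9] F [ 0.2 -0.1 -8.2] rot [-179.83   -0.2   105.47]
wrist t 17.43 p 0.59 salami x,y rel mm [-12.4  -3.3] tilt 0.18 pos [0.3083 0.1857 0.5768]
q [-16.8 -11.5 -13.4  73.6  -3.2 117.6 -15.9] F [-0.1 -0.2 -7.1] rot [-179.83   -0.2   105.47]
```

```bash
cat >> h.py <<'E'
def edge():
    cams.read_camera("wrist"); o=get_obs(); p=o["tool_pos"]; a=np.radians(o["tool_rot"][2]-90)
    tau=(np.radians(o["tool_rot"][0])%(2*np.pi))-np.pi
    u=np.array([np.cos(a),np.sin(a),0]); v=np.array([-u[1],u[0],0])
    x=u*np.cos(tau)-np.array([0,0,np.sin(tau)]); n=np.cross(x,v); P=p-.063*n
    L=[];Rr=[]
    for r in finder.masks_of("salami","wrist")[:1]:
        for row in range(185,275,5):
            c=np.flatnonzero(r["mask"][row])
            if len(c)<5: continue
            for col,s,l in((c[0]-.5,-1,L),(c[-1]+.5,1,Rr)):
                oo,d=ray("wrist",(col,row)); oo=oo-P
                ox,oz,dx,dz=oo@x,oo@n,d@x,d@n; 
                xi=ox-dx*oz/dz            # ray crossing at axis height
                l.append((xi-s*.028*np.hypot(dx,dz)/abs(dz))*1e3)
    m=lambda l:round(float(np.median(l)),1) if l else None
    print("t",round(o["time_s"],2),"from left edge",m(L),"right edge",m(Rr),"tilt",round(float(np.degrees(tau)),2),"pos",np.round(p,4))
E
python3 - <<'E'
from h import *
edge();edge()
E
python3 -m creep '0 0 0 0 .01;0 0 0 0 .01' >/dev/null
python3 - <<'E'
from h import *
edge();edge();sal(["wrist"])
E
```

```text
t 17.52 from left edge -13.0 right edge -45.8 tilt 0.17 pos [0.3083 0.1858 0.5768]
t 17.62 from left edge -13.0 right edge -45.9 tilt 0.17 pos [0.3083 0.1858 0.5768]
t 17.98 from left edge -13.1 right edge -45.3 tilt 0.17 pos [0.3083 0.1858 0.5769]
t 18.07 from left edge -12.8 right edge -46.1 tilt 0.17 pos [0.3083 0.1858 0.5768]
wrist t 18.18 p 0.64 salami x,y rel mm [ 0.6 11.7] tilt 0.17 pos [0.3083 0.1858 0.5768]
q [-16.8 -11.5 -13.4  73.6  -3.2 117.6 -15.9] F [ 0.2  0.1 -7.9] rot [-179.83   -0.2   105.47]
```

```bash
python3 -m creep '.0007 .0002 -.004 0 .01;.0014 .0004 -.008 0 .01;.002 .0006 -.01 0 .01;.0027 .0008 -.01 0 .01;.0034 .001 -.01 0 .01;.004 .0011 -.01 0 .01;.0046 .0013 -.01 0 .01;.005 .0014 -.01 0 .01'|grep tool;python3 -m creep '.005 .0014 -.01 0 .01;.005 .0014 -.01 0 .01;.005 .0014 -.01 0 .01;.005 .0014 -.01 0 .01;.005 .0014 -.01 0 .01;.005 .0014 -.01 0 .01;.005 .0014 -.01 0 .01;.005 .0014 -.01 0 .01'|grep tool
python3 - <<'E'
from h import *
edge();edge();sal(["wrist"]);edge()
E
```

```text
tool_pos: [0.3324, 0.1927, 0.5041]
tool_rot: [-179.8, -0.2, 105.5]
tool_pos: [0.3724, 0.2038, 0.4241]
tool_rot: [-179.8, -0.2, 105.5]
t 20.27 from left edge -13.8 right edge -47.1 tilt 0.27 pos [0.3727 0.2037 0.4226]
t 20.38 from left edge -11.1 right edge -10.4 tilt 0.26 pos [0.372  0.2036 0.4241]
wrist t 20.48 p 0.61 salami x,y rel mm [-7.3 -2.2] tilt 0.15 pos [0.372  0.2038 0.4251]
q [-16.4  -9.9 -13.   90.3  -2.5  99.4 -14.1] F [ 0.5 -0.1 -7.6] rot [-179.88   -0.22  105.47]
t 20.57 from left edge -10.0 right edge -9.3 tilt 0.12 pos [0.3721 0.2039 0.4254]
```

```bash
python3 -m creep '0 0 0 0 .01;0 0 0 0 .01;0 0 0 0 .01;0 0 0 0 .01' >/dev/null
python3 - <<'E'
from h import *
edge();edge()
E
python3 -m creep '0 0 0 0 .01;0 0 0 0 .01;0 0 0 0 .01' >/dev/null
python3 - <<'E'
from h import *
edge();edge()
E
```

```text
t 21.18 from left edge -9.9 right edge -9.6 tilt 0.17 pos [0.3721 0.2037 0.4248]
t 21.27 from left edge -10.1 right edge -9.4 tilt 0.17 pos [0.3721 0.2038 0.4249]
t 21.75 from left edge -10.0 right edge -9.5 tilt 0.17 pos [0.3721 0.2038 0.4248]
t 21.85 from left edge -10.0 right edge -9.5 tilt 0.17 pos [0.3721 0.2037 0.4248]
```

```bash
python3 -m creep '-.0145 -.004 0 0 .01;0 0 0 0 .01;0 0 0 0 .01' >/dev/null
python3 - <<'E'
from h import *
edge();edge()
E
python3 -m creep '0 0 0 0 .01;0 0 0 0 .01;0 0 0 0 .01' >/dev/null
python3 - <<'E'
from h import *
edge();edge()
E
```

```text
t 22.32 from left edge -2.9 right edge -3.1 tilt 0.13 pos [0.3576 0.1997 0.425 ]
t 22.43 from left edge -3.1 right edge -2.9 tilt 0.16 pos [0.3577 0.1997 0.4248]
t 22.9 from left edge -3.0 right edge -2.9 tilt 0.17 pos [0.3576 0.1998 0.4248]
t 23.0 from left edge -2.9 right edge -2.9 tilt 0.17 pos [0.3576 0.1998 0.4248]
```

```bash
python3 -m creep '0 0 0 .4 .01;0 0 0 .4 .01;0 0 0 0 .01;0 0 0 0 .01;0 0 0 0 .01;0 0 0 0 .01;0 0 0 0 .01;0 0 0 0 .01' >/dev/null;python3 -m creep '0 0 0 0 .01;0 0 0 0 .01;0 0 0 0 .01;0 0 0 0 .01;0 0 0 0 .01;0 0 0 0 .01;0 0 0 0 .01;0 0 0 0 .01' | grep tool
python3 - <<'E'
from h import *
edge()
E
```

```text
tool_pos: [0.3576, 0.1998, 0.4248]
tool_rot: [-179.8, -0.2, 106.3]
t 25.1 from left edge -2.8 right edge -3.1 tilt 0.17 pos [0.3576 0.1998 0.4248]
```

```bash
python3 -m creep '.0014 -.0048 -.002 0 .01;.0028 -.0096 -.004 0 .01;.0042 -.0144 -.006 0 .01;.0056 -.0192 -.007 0 .01;.0056 -.0192 -.007 0 .01;.0056 -.0192 -.007 0 .01;.0056 -.0192 -.007 0 .01;.0056 -.0192 -.007 0 .01' | grep tool; python3 -m creep '.0056 -.0192 -.007 0 .01;.0056 -.0192 -.007 0 .01;.0056 -.0192 -.007 0 .01;.0056 -.0192 -.007 0 .01;.0056 -.0192 -.007 0 .01;.0042 -.0144 -.005 0 .01;.0028 -.0096 -.003 0 .01;.0014 -.0048 0 0 .01' | grep tool
python3 - <<'E'
from h import *
edge();edge();print(get_obs()["qpos"])
E
```

```text
tool_pos: [0.3941, 0.0729, 0.3771]
tool_rot: [-179.8, -0.2, 106.2]
tool_pos: [0.4303, -0.0503, 0.3346]
tool_rot: [-179.8, -0.2, 106.2]
t 27.2 from left edge -3.7 right edge -3.0 tilt 0.17 pos [ 0.4305 -0.0507  0.3348]
t 27.3 from left edge -3.5 right edge -3.3 tilt 0.15 pos [ 0.4305 -0.0494  0.3351]
[ -5.69889976 -10.18386758   7.57428366 100.75478544   1.16745072
  89.54933181  18.06641417]
```

```bash
python3 -m creep '.0014 -.0048 -.002 0 .01;.0028 -.0096 -.004 0 .01;.0042 -.0144 -.006 0 .01;.0056 -.0192 -.007 0 .01;.0056 -.0192 -.007 0 .01;.0056 -.0192 -.007 0 .01;.0056 -.0192 -.007 0 .01;.0056 -.0192 -.007 0 .01' | grep tool; python3 -m creep '.0056 -.0192 -.007 0 .01;.005 -.017 -.007 0 .01;.0042 -.0144 -.005 0 .01;.0028 -.0096 -.004 0 .01;.0014 -.0048 -.002 0 .01;0 0 0 -.5 .01;0 0 0 -1 .01;0 0 0 -1.5 .01' | grep tool; python3 -m creep '0 0 0 -2 .01;0 0 0 -2 .01;0 0 0 -2 .01;0 0 0 -2 .01;0 0 0 -2 .01;0 0 0 -2 .01;0 0 0 -2 .01;0 0 0 -2 .01' | grep tool; python3 -m creep '0 0 0 -2 .01;0 0 0 -1.5 .01;0 0 0 -1 .01;0 0 0 0 .01'|grep tool
python3 - <<'E'
from h import *
edge();edge();save("top","t2");save("side","s3");o=get_obs();print(o["qpos"],o["tool_rot"],o["tool_pos"])
E
```

```text
tool_pos: [0.4667, -0.1766, 0.287]
tool_rot: [-179.8, -0.2, 106.2]
tool_pos: [0.4859, -0.2391, 0.2631]
tool_rot: [-179.9, -0.2, 103.2]
tool_pos: [0.4858, -0.2397, 0.2628]
tool_rot: [-179.8, -0.2, 87.1]
tool_pos: [0.4858, -0.2396, 0.2629]
tool_rot: [-179.8, -0.2, 82.8]
t 30.9 from left edge -3.9 right edge -3.6 tilt 0.17 pos [ 0.4858 -0.2396  0.2629]
t 31.0 from left edge -4.0 right edge -3.5 tilt 0.17 pos [ 0.4858 -0.2396  0.2628]
[ 3.15523919  4.10406901 21.62568096 95.70679128 -1.6781666  80.7015261
 17.77605567] [-179.8333324    -0.20428752   82.76786887] [ 0.48576756 -0.23965231  0.26283488]
```

View pics/s3.png

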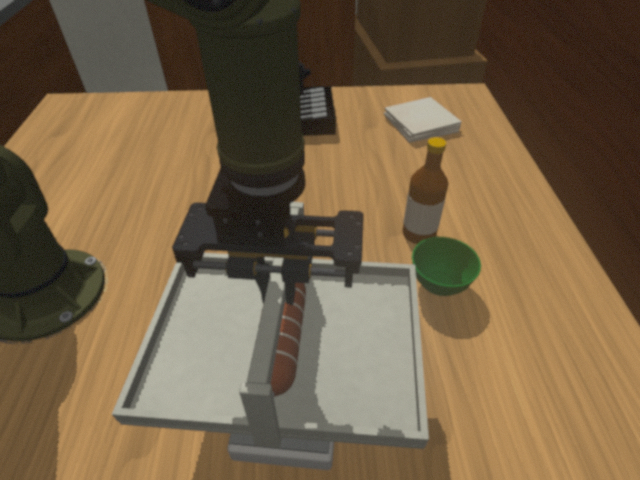

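View pics/t2.png

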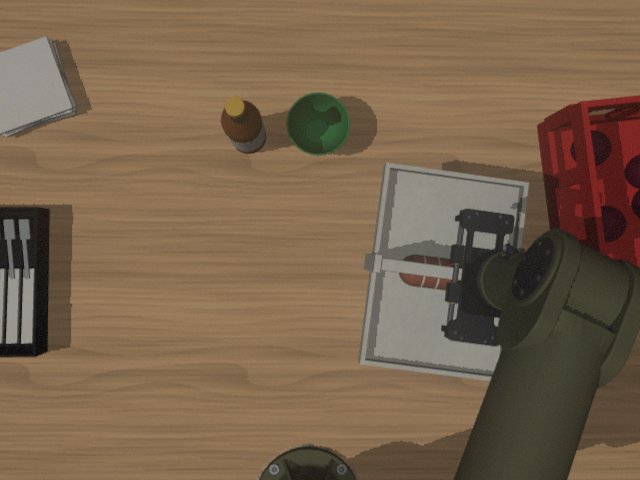

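```bash
for i in 1; do python3 -m creep '0 0 0 0 .01;0 0 0 0 .01;0 0 0 0 .01;0 0 0 0 .01;0 0 0 0 .01;0 0 0 0 .01;0 0 0 0 .01;0 0 0 0 .01' >/dev/null; done
python3 - <<'E'
from h import *
edge()
A,B,C=[at_z("top",p,.192)[:2] for p in [(387,164),(528.5,184),(361,363.5)]]
print("centre",(B+C)/2,"yaw",np.degrees(np.arctan2(*(A-C)[::-1])), np.degrees(np.arctan2(*(A-B)[::-1])),np.linalg.norm(A-C),np.linalg.norm(A-B))
E
python3 -m creep '0 0 0 0 .01;0 0 0 0 .01;0 0 0 0 .01;0 0 0 0 .01;0 0 0 0 .01;0 0 0 0 .01;0 0 0 0 .01;0 0 0 0 .01'|grep time;python3 -m creep '0 0 0 0 .01;0 0 0 0 .01;0 0 0 0 .01;0 0 0 0 .01;0 0 0 0 .01;0 0 0 0 .01;0 0 0 0 .01;0 0 0 0 .01'|grep tool;python3 -c "
from h import *
edge()"
```

```text
t 32.2 from left edge -3.8 right edge -3.8 tilt 0.17 pos [ 0.4857 -0.2397  0.2628]
centre [ 0.48388583 -0.2390695 ] yaw -7.124081157001321 82.75435509351514 0.3562833948695855 0.2574570176339812
time_s: 33.25
tool_pos: [0.4858, -0.2396, 0.2629]
tool_rot: [-179.8, -0.2, 82.8]
t 34.3 from left edge -4.0 right edge -3.6 tilt 0.17 pos [ 0.4858 -0.2396  0.2628]
```

```bash
python3 -m creep '0 0 -.005 0 .01;0 0 -.01 0 .01;.0005 .0005 -.013 0 .01;.0005 .0005 -.013 0 .01;0 .0005 -.013 0 .01;0 0 -.013 0 .01;0 0 -.01 0 .01;0 0 -.007 0 .01'; python3 -m creep '0 0 -.005 0 .01;0 0 -.003 0 .01;0 0 -.003 0 .01;0 0 -.0015 0 .01;0 0 -.0015 0 .01;0 0 -.0015 0 .01;0 0 0 0 .01'; python3 -c "
from h import *
edge()"
```

```text
time_s: 35.35
tool_pos: [0.4866, -0.2381, 0.1781]
tool_rot: [-179.8, -0.2, 82.8]
force: [0.1, 0.1, -8.4]
grip_width: 0.0194
grasp_force: 60.0
time_s: 36.22
tool_pos: [0.4867, -0.2381, 0.1633]
tool_rot: [-179.8, -0.2, 82.8]
force: [0.4, 0.4, -8.3]
grip_width: 0.0188
grasp_force: 60.0
t 36.27 from left edge -4.2 right edge -4.1 tilt 0.17 pos [ 0.4867 -0.2381  0.1633]
```

```bash
python3 -m creep '0 0 -.001 0 .01;0 0 -.001 0 .01;0 0 0 0 .01'; python3 -m creep '0 0 -.001 0 .01;0 0 0 0 .01';python3 -c "
from h import *
edge()"
```

```text
time_s: 36.7
tool_pos: [0.4867, -0.2381, 0.1612]
tool_rot: [-179.8, -0.2, 82.8]
force: [0.4, 0.5, -7.6]
grip_width: 0.0197
grasp_force: 60.0
time_s: 36.95
tool_pos: [0.487, -0.2381, 0.1608]
tool_rot: [-179.9, -0.2, 82.8]
force: [-0.2, 0.8, -5.5]
grip_width: 0.0195
grasp_force: 60.0
t 37.0 from left edge -4.7 right edge -3.9 tilt 0.14 pos [ 0.487  -0.2381  0.1608]
```

```bash
python3 -m creep '0 0 -.001 0 .01;0 0 0 0 .01' | grep -E "pos|force"; python3 -m creep '0 0 -.0005 0 .01;0 0 0 0 .01' 20| grep -E "pos|force"; python3 -m creep '0 0 0 0 .01;0 0 0 0 .01' 3;python3 -c "
from h import *
edge();edge()"
```

```text
tool_pos: [0.487, -0.2381, 0.1607]
force: [-3.3, 3.5, 6.2]
grasp_force: 60.0
tool_pos: [0.487, -0.2382, 0.1607]
force: [-5.0, 3.7, 7.4]
grasp_force: 20.0
time_s: 37.8
tool_pos: [0.4869, -0.2386, 0.1595]
tool_rot: [-179.9, -0.2, 82.8]
force: [-2.5, 1.2, 3.9]
grip_width: 0.0201
grasp_force: 3.0
t 37.85 from left edge -5.0 right edge -4.1 tilt 0.12 pos [ 0.4869 -0.2386  0.1594]
t 37.95 from left edge -4.7 right edge -4.2 tilt 0.13 pos [ 0.4869 -0.2386  0.1592]
```

```bash
python3 -m creep '0 0 0 0 .022;0 0 0 0 .024;0 0 0 0 .03;0 0 0 0 .05;0 0 0 0 .07;0 0 0 0 .087;0 0 0 0 .087;0 0 0 0 .087'; python3 -m creep '0 0 0 0 .087;0 0 0 0 .087;0 0 .005 0 .087;0 0 .015 0 .087;0 0 .03 0 .087;0 0 .03 0 .087;0 0 .03 0 .087;0 0 .03 0 .087';python3 -m creep '-.04 0 .03 0 .087;-.04 0 .03 0 .087;-.04 0 .03 0 .087;0 0 0 0 .087' | grep -E "time|pos"
python3 - <<'E'
from h import *
save("top","t3"); save("side","s4")
for c in ("top","side"):
    cams.read_camera(c)
    for n,z in [("carrier_floor",.07),("carrier_handle",.18),("salami",.098)]:
        for r in finder.tip_of(n,c)[:1]: print(c,n,r["p"],at_z(c,r["xy"],z))
E
```

```text
time_s: 39.0
tool_pos: [0.4868, -0.2381, 0.1589]
tool_rot: [-179.8, -0.2, 82.8]
force: [0.3, -0.4, -0.7]
grip_width: 0.072
grasp_force: 0.0
time_s: 40.0
tool_pos: [0.4868, -0.2383, 0.3012]
tool_rot: [-179.9, -0.2, 82.8]
force: [-0.6, -0.6, -0.1]
grip_width: 0.0867
grasp_force: 0.0
time_s: 40.5
tool_pos: [0.3654, -0.2398, 0.3934]
top carrier_floor 0.95 [ 0.48979067 -0.23293087  0.07      ]
top carrier_handle 0.9 [ 0.49051859 -0.23283915  0.18      ]
top salami 0.67 [ 0.47741297 -0.24149452  0.098     ]
side carrier_floor 0.63 [ 0.48225141 -0.23092452  0.07      ]
side carrier_handle 0.16 [ 0.7053502  -0.04728954  0.18      ]
side salami 0.75 [ 0.48299957 -0.24534511  0.098     ]
```

View pics/t3.png

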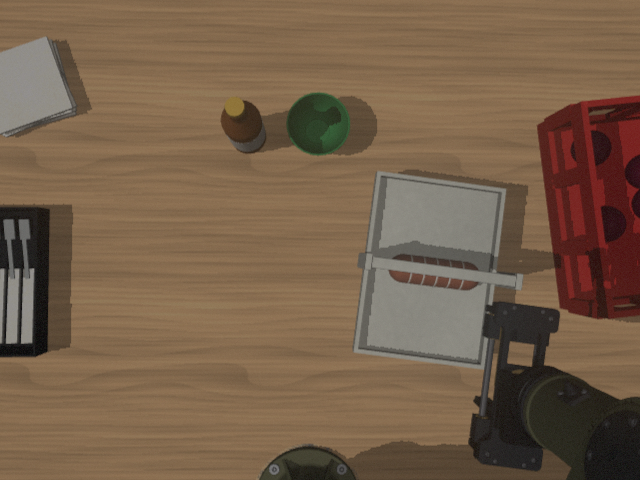

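Run:
```python
from h import *
C=[at_z("top",p,.09)[:2] for p in [(378,172),(506,188),(484,366),(355,352)]]
print(np.mean(C,0),np.degrees(np.arctan2(*(C[0]+C[1]-C[2]-C[3])[::-1])),np.degrees(np.arctan2(*(C[0]+C[3]-C[1]-C[2])[::-1])))
o=get_obs();print(o["time_s"],o["joint_velocities"].round(1)); print(ticket.sign_off())
```

```text
[ 0.48749725 -0.23793469] -7.1183095545830986 83.90599745853976
41.0 [ 0.1 -0.3 -0.  -0.1 -0.  -0.1 -0. ]
the job is handed in; nothing more can be done
None
```

The carrier is on the scale, centred to about 2 mm and square to about 1°, with the salami about 4 mm from the middle; the gripper has let go, and I handed the job in at 41 s. A slight tilt rolled the salami to about 13 mm short of the middle, and small sideways shifts of the carrier brought it the rest of the way.

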